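Open the latched lid of a bench pressure chamber

TASK

Open the blue pressure chamber: lift the red paddle on its cream lid fully up, where it stays by itself, and while it is up press the front of the lid gently down against the springy seal until it comes to its firm stop, which lets the hidden pawl slip free. Then swing the lid up by the raised paddle until it stands open by itself well past 60 degrees, and let go. Do not strain the latch by pulling on a lid that is still caught or by pressing hard on the stop, and leave the jar, the ring and the beaker beside it alone.

Things in the scene. Friction and masses are not known exactly. Their poses are not given: they have to be found in the camera images.
- chamber: Blue box, 240 mm deep (x), 260 mm wide (y), fixed to the bench; origin under its centre on the bench, x from its front to its hinge side. A 10 mm thick cream lid, 232 x 268 mm, is hinged along the far rim and lies on a black seal.
- lid_hinge (a point): Middle of the lid's hinge axis, 128 mm above the bench at the chamber's far rim, level with the lid's underside. Turns with the lid; with the lid shut x points level from front to hinge, y along the hinge axis to the left, z up. The lid's front edge is 235 mm before the hinge, its top 10 mm above the axis.
- paddle_grip (a point): Centre of the paddle's red grip block: 30 mm along the paddle (x, towards its pivot), 36 mm wide (y), 12 mm thick. Down, it is level, 24 mm above the lid's top with free space beneath and beside, 185 mm before the hinge axis. Pinch its sides from above. It turns about paddle_pivot, 50 mm away.
- paddle_pivot (a point): Paddle's pivot, parallel to the lid hinge, fixed in the lid 135 mm before the hinge axis and 34 mm above it (lid shut). Two black cheeks beside it, 62 mm wide over all and 33 mm high above the lid, reach from 15 mm behind the pivot to 7 mm before it.
- paddle (a joint): Paddle angle: 0 down on the lid (start), 0.9 rad fully up at its stop, turning the same way as the opening lid. A few N at the grip move it; friction keeps it where it is left. Beyond about 0.6 rad a spring draws the pawl back, but its tooth stays caught behind a lip until the lid is pressed down.
- lid (a joint): Lid angle: 0 shut at rest, pushed up against the latch by a spring; negative pressed down; up to 1.6 rad open. Freed, it springs up some mm when let go, then takes several N at the raised paddle to swing. Its stiff hinge holds it beyond 0.95 rad; lower it sinks shut.
- press_spot (a point): Bare spot on the lid's top, 195 mm before the hinge and 110 mm left (+y) of the paddle's middle (the raised paddle stands 80 mm above the lid), to press with closed fingers. z is the lid's upward normal. The pawl frees 4 to 13 mm down (differs each time, not measurable) at about 7 to 14 N; a hard stop about 2 mm after that is felt as a steep rise.
- keeper: Hidden steel crossbar inside the chamber that the pawl hooks under, below the paddle's pivot (origin level with the lid's underside). It bears about 6 N at rest; pulling up on the caught lid adds about 1.6 times the pull at the paddle, and over 35 N spoils it.
- stop_block: Hidden adjustable block with the pawl's lip and the lid's hard stop, below the paddle's pivot (origin level with the lid's underside). Pressing the lid on past the stop loads it by about 1.7 times the extra force at the press spot; over 24 N spoils it (about 23 N in all at the press spot).
- jar: Loose amber jar with blue cap, 52 mm across, 75 mm high, origin under its centre; bystander.
- core_ring: Loose steel soil-core ring, 56 mm across, 50 mm high, origin under its centre; bystander.
- beaker: Loose white beaker, 60 mm across, 70 mm high, origin under its centre; bystander.

How it is judged:
By the outcome, as a careful person would: the job done as asked, in the order asked, and still so for the second after the job is handed in, with the robot touching nothing.
It also fails if it takes over 72 s, if anything falls off the work surface, if the arm or the gripper's body presses on something with over 40 N, if the wrist force passes 120 N, or if a joint passes its speed limit or range.

ROBOT

A 7-joint arm with a two-finger parallel gripper is mounted at the origin on the work surface. World frame = base frame: x ahead of the robot, y to its left, z up, the work surface at z = 0. Lengths are in m, angles in rad, forces in N, time in s.
With the tool pointing down it reaches from about 0.425 to 0.875 m from the base axis. Payload 4.7 kg.
Tool frame: the origin (TCP) lies midway between the tips of the shut fingers; the grasp point (between the pads) lies 19 mm behind it; x points along the fingers, y is the direction in which the jaws open and shut, and the axes are right-handed (so a half turn about x gives the same grasp; the last joint's range is limited). The gripper opens to 87 mm and grips with 3 to 60 N. Pads are 19 mm wide; open, the fingers measure 117 mm over their backs; the gripper's body (75 mm by 190 mm) begins 51 mm behind the grasp point.
Start: joints at [1.3, 0.321, -0.07, 1.45, 0.023, 1.371, -0.057], TCP at [0.183, -0.624, 0.223] pointing down, gripper open.
Joint ranges: [-2.86, 2.86], [-0.3, 2.09], [-1.38, 1.24], [0.06, 2.45], [-1.56, 4.7], [0.09, 2.05], [-2.69, 2.69]. Speed limits (rad/s): [2.57, 2.57, 3.14, 3.14, 3.14, 3.14, 3.14].

INTERFACE

Orientations are given as a rotation vector (axis times angle).
In Python, from bench import ctrl gives the robot as it stands. The module is installed in compiled form; this text tells all that it offers.
- The arm moves only by the tool servo_tool, never from a script. Its arguments are lists of equal length, an entry for each row: "dp": the shift along the tool's x, y, z in units of 25 mm (1.0 is 25 mm), a list of three; "yaw": the turn about the tool's x in units of 6 degrees (1.0 is 6 degrees). A call has exactly 5 rows; each row shifts and turns the commanded pose from where the row before left it, along the tool's axes as they then stand; what a row does not reach is not made up. A row lasts 1/10 s, in which the tool goes at most 50 mm and 8.59 degrees, less where a joint would pass 70% of its speed; a pose out of reach is approached as far as the arm can. A call is refused whole if a number of a shift passes 1 or a number of a turn 1, either way. A call with a gripper value outside its range is refused whole. "fingers" is the opening, from 0 (shut) to 1 (fully open), set as the call begins (left out, the last holds). The fingers move at their own pace and stop on an object; "grip_force" is the grip in N (left out, the last holds). Time passes only in rows, so rows that do not move let the fingers close, or fill a call up. It gives the time, the measured TCP pose, the force and the opening at its end, in the units of the state.
- ctrl.get_state(): the state, without advancing time (a new reading comes with each control period).
- ctrl.get_image(name): name is "scene" or "top" or "wrist"; returns (picture, depth): 420x560x3 uint8, red, green, blue; 420x560 float32, m along the optical axis (not along the pixel's ray), 0 where there is no reading.
- ctrl.camera_info(name): a dict with "fx", "fy", "cx", "cy" (pixels), "extrinsics" (4x4, takes a point from world to camera coordinates); the wrist camera has in their place "hand_eye" (4x4, takes a point from camera to tool coordinates, whose origin is the TCP and whose axes are the tool frame's). Camera axes: x right, y down, z forward; pixel columns grow to the right and rows downward; lengths in m; the calibration is good to about 2 mm. A picture is of the moment at which its call begins: read the wrist's pose just before it. camera_info takes no time and is no camera call.
- ctrl.close_job(): hands the job in, once; it reports no verdict.
Trained networks look in the newest picture that a camera, given by its name, has taken for a name from the list of things; names that differ only in an ending like _2 or _b are one class to them, and where a whole thing is asked for, a point or a joint stands for the part that bears it (a point fixed in the world has none). Each returns a list of dicts, best first, with "score" (0 to 1); they miss things now and then, are a little off and sometimes report something else, mostly with a low value. They report only what shows in the picture. A call takes as long as a camera call.
- ctrl.search_frame(camera, label): "extent" ([left, top, right, bottom] in pixels, round what is visible of it).
- ctrl.cut_out(camera, label): "region" (420x560 bool, what is visible of it) and "extent" ([left, top, right, bottom] in pixels, round what is visible of it).
The state is a dict: "time": time; "joint_positions": joint angles; "qd": joint speeds; "joint_torque": joint torques, N m; "position": TCP position; "tool_rot": TCP orientation; "ft_force": force on the tool from outside, world axes, zero at the start; "torque": the same for the moment, N m; "grip_width": opening from 0.0 (shut) to 1.0 (fully open).
Only numpy, scipy, OpenCV 4.12 (cv2) and the standard library are available. Lean on these libraries where they do the work, as an engineer would, in place of code of your own. Each camera call takes 0.05 s, during which the arm holds its last target.

## Working session

There is one attempt and no reset: what is moved stays moved. The work goes in short steps, Python scripts to look and compute and a tool call to move; the robot and the scene stay as the last step left them, time stands still between calls to the robot, and variables do not carry over. Pictures are saved under pics/ and viewed, and the job is handed in when it is done.

Besides the shell and the picture viewer there is one more tool, called after "Emit:" as a command line: name --pt "numbers of a row" for each row, then --argument value for the rest. servo_tool: Moves the arm, as the interface text tells. Its arguments: {"type":"object","properties":{"dp":{"type":"array","items":{"type":"array","items":{"type":"number"}}},"yaw":{"type":"array","items":{"type":"number"}},"fingers":{"type":"number"},"grip_force":{"type":"number"}},"required":["dp","yaw"]}

```bash
mkdir -p pics; cat > h.py <<'E'
import numpy as np, cv2
from scipy.spatial.transform import Rotation as R
from bench import ctrl
def cam(name):
    st=ctrl.get_state()
    im,d=ctrl.get_image(name); ci=ctrl.camera_info(name)
    if name=="wrist":
        T=np.eye(4);T[:3,:3]=R.from_rotvec(st["tool_rot"]).as_matrix();T[:3,3]=st["position"]
        E=T@np.array(ci["hand_eye"])
    else: E=np.linalg.inv(np.array(ci["extrinsics"]))
    v,u=np.mgrid[0:420,0:560]
    P=np.stack([(u-ci["cx"])/ci["fx"]*d,(v-ci["cy"])/ci["fy"]*d,d],-1)@E[:3,:3].T+E[:3,3]
    P[d<=0]=np.nan
    return im,d,P
def save(im,fn): cv2.imwrite("pics/"+fn,im[:,:,::-1])
E
python3 - <<'E'
from h import *
s=ctrl.get_state()
for k in s: print(k,np.round(s[k],3))
for n in("scene","top"):
    im,d,P=cam(n); save(im,n+"0.png"); np.savez("pics/%s0.npz"%n,im=im,P=P)
    for l in("chamber","paddle_grip","lid","press_spot","jar","core_ring","beaker"):
        r=ctrl.cut_out(n,l)
        for q in r[:2]:
            m=q["region"]; p=P[m]; print(n,l,round(q["score"],2),q["extent"],m.sum(),np.round(np.nanmedian(p,0),3),np.round(np.nanpercentile(p,2,axis=0),3),np.round(np.nanpercentile(p,98,axis=0),3))
print(ctrl.get_state()["time"])
E
```

```text
time 0.0
joint_positions [ 1.3    0.322 -0.07   1.452  0.023  1.371 -0.057]
qd [ 0.     0.002  0.    -0.002 -0.     0.    -0.   ]
joint_torque [-1.0000e-03 -4.9129e+01 -4.0400e-01 -3.1253e+01 -6.4000e-02  4.4000e-02
  0.0000e+00]
position [ 0.182 -0.623  0.221]
tool_rot [ 2.069  0.299 -2.07 ]
ft_force [-0.078 -0.25   0.656]
torque [ 0.038 -0.003 -0.007]
grip_width 0.997
scene chamber 0.97 [251.6, 167.3, 365.6, 274.0] 10106 [0.644 0.116 0.137] [ 0.453 -0.014  0.004] [0.686 0.24  0.167]
scene paddle_grip 0.49 [306.1, 166.5, 324.4, 192.2] 223 [0.52  0.117 0.167] [0.481 0.102 0.155] [0.547 0.133 0.17 ]
scene lid 0.6 [255.9, 166.7, 366.6, 238.2] 6365 [0.58  0.118 0.138] [ 0.45  -0.013  0.133] [0.681 0.242 0.168]
scene lid 0.35 [252.0, 163.8, 369.1, 274.9] 10102 [0.645 0.116 0.137] [ 0.453 -0.014  0.004] [0.686 0.24  0.167]
scene press_spot 0.78 [252.1, 167.7, 364.4, 235.3] 6364 [0.58  0.118 0.138] [ 0.45  -0.013  0.132] [0.681 0.242 0.168]
scene jar 0.79 [384.8, 219.5, 405.0, 243.6] 491 [0.566 0.337 0.05 ] [0.534 0.316 0.006] [0.575 0.36  0.077]
scene core_ring 0.66 [375.0, 251.3, 400.8, 
[... 527 characters left out ...]
.241 0.167]
top lid 0.72 [176.9, 179.7, 309.3, 293.9] 14008 [0.556 0.114 0.137] [ 0.443 -0.015  0.132] [0.673 0.242 0.167]
top press_spot 0.88 [175.1, 180.6, 305.4, 295.4] 13740 [0.556 0.114 0.137] [ 0.444 -0.013  0.132] [0.672 0.241 0.167]
top jar 0.96 [136.8, 232.4, 161.8, 258.1] 513 [0.545 0.331 0.072] [ 0.521  0.313 -0.001] [0.571 0.358 0.078]
top core_ring 0.55 [143.8, 184.6, 170.6, 209.7] 290 [0.661 0.326 0.032] [ 0.632  0.292 -0.003] [0.684 0.357 0.051]
top beaker 0.85 [335.5, 225.3, 363.3, 251.9] 550 [ 0.557 -0.13   0.017] [ 0.528 -0.15  -0.001] [ 0.582 -0.096  0.072]
top beaker 0.26 [180.3, 176.6, 307.4, 307.5] 14157 [0.556 0.112 0.137] [ 0.442 -0.015  0.131] [0.674 0.242 0.167]
0.8
```

```bash
python3 - <<'E'
import cv2,numpy as np
for n,(a,b,c,d) in {"scene":(130,300,190,430),"top":(150,330,110,390)}.items():
    im=cv2.imread(f"pics/{n}0.png")[a:b,c:d]; cv2.imwrite(f"pics/{n}0z.png",cv2.resize(im,None,fx=2.8,fy=2.8,interpolation=cv2.INTER_CUBIC))
z=np.load("pics/top0.npz");P=z["P"];im=z["im"].astype(int)
m=(P[...,2]>.128)&(P[...,2]<.143)&(P[...,0]>.4)&(P[...,0]<.75)&(P[...,1]>-.1)&(P[...,1]<.28)
p=P[m];r=cv2.minAreaRect((p[:,:2]*1000).astype(np.float32));print("lid",r,np.median(p[:,2]))
for zz in("top","scene"):
    z=np.load(f"pics/{zz}0.npz");P=z["P"];im=z["im"].astype(int)
    red=(im[...,0]>1.8*im[...,1])&(im[...,0]>1.8*im[...,2])&(im[...,0]>90)&(P[...,2]>.1)
    p=P[red];print(red.sum(),np.median(p,0),p.min(0),p.max(0))
    # lid side edges as function of x
    m=(P[...,2]>.13)&(P[...,2]<.143)&(P[...,0]>.4)&(P[...,0]<.75)&(P[...,1]>-.1)&(P[...,1]<.28)
    for x in np.arange(.44,.69,.03):
        q=P[m&(abs(P[...,0]-x)<.003)];
        if len(q): print(round(x,3),q[:,1].min().round(4),q[:,1].max().round(4))
    for y in np.arange(0,.24,.04):
        q=P[m&(abs(P[...,1]-y)<.003)]; print("y",round(y,3),q[:,0].min().round(4),q[:,0].max().round(4))
E
```

```text
lid ((559.3031616210938, 113.61922454833984), (268.55615234375, 241.36802673339844), 87.5127182006836) 0.13695085490122594
178 [0.48779961 0.11721681 0.16683403] [0.47540229 0.10250038 0.16061186] [0.49835586 0.13178777 0.17309019]
0.44 -0.015 0.1867
0.47 -0.0155 0.2503
0.5 -0.0181 0.248
0.53 -0.0185 0.2485
0.56 -0.019 0.247
0.59 -0.0217 0.2443
0.62 -0.0218 0.2455
0.65 -0.0246 0.2432
0.68 0.0858 0.2088
y 0.0 0.4335 0.6653
y 0.04 0.4362 0.6739
y 0.08 0.4387 0.6769
y 0.12 0.4389 0.6789
y 0.16 0.4416 0.6794
y 0.2 0.444 0.682
1673 [-0.51906214  0.06892402  0.22710725] [-0.63582715 -0.62251101  0.16327119] [0.50711945 0.2567636  0.27728056]
0.44 -0.0117 0.1461
0.47 -0.0148 0.2517
0.5 -0.0149 0.2494
0.53 -0.0176 0.2495
0.56 -0.0167 0.2471
0.59 -0.0191 0.2449
0.62 -0.0184 0.2425
0.65 -0.022 0.2434
0.68 0.0109 0.2417
y 0.0 0.4365 0.6697
y 0.04 0.4355 0.6803
y 0.08 0.4388 0.6806
y 0.12 0.5481 0.6831
y 0.16 0.4477 0.6845
y 0.2 0.4494 0.6865
```

View pics/scene0.png

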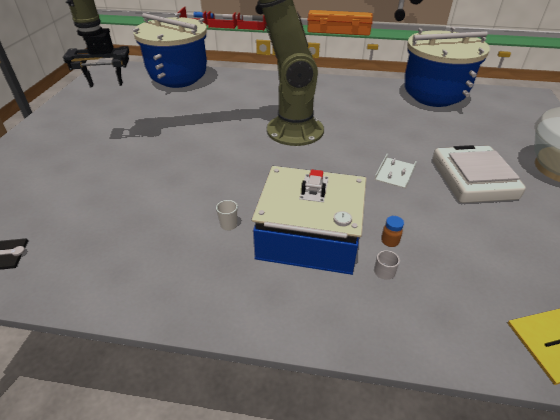

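View pics/top0.png

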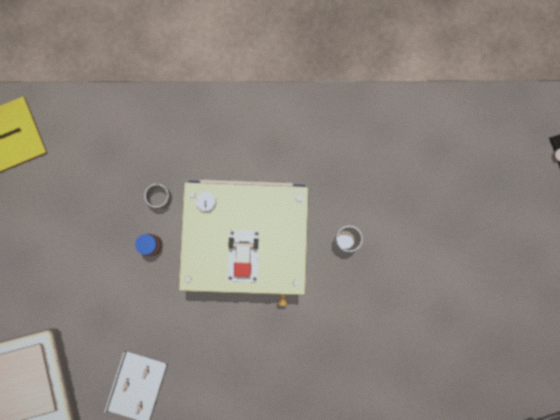

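```bash
ls pics
```

```text
scene0.npz
scene0.png
scene0z.png
top0.npz
top0.png
top0z.png
```

View pics/top0z.png

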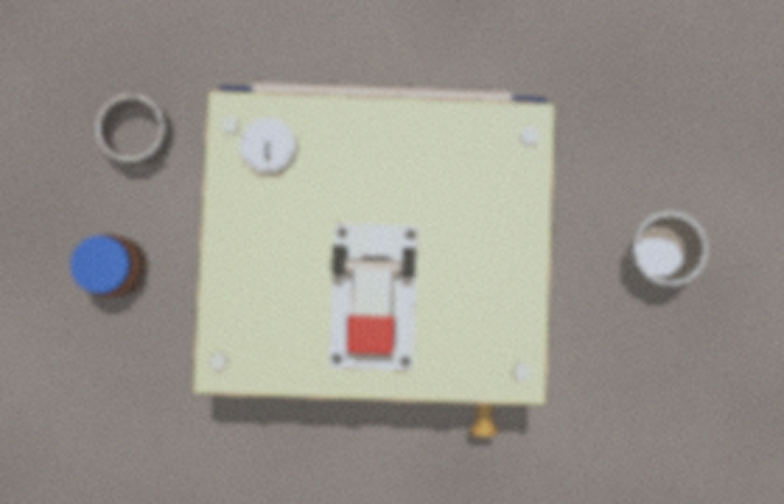

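The scene picture shows the chamber between the beaker at (228,215) and the jar and ring at (392,232) and (387,265). In the top picture the red grip is at (242,269), centred on the lid. The chamber is turned by about -2.5°. Next I work out the tool axes and the target points.

```bash
cat >> h.py <<'E'
yawc=-0.043
ex=np.array([np.cos(yawc),np.sin(yawc),0]); ey=np.array([-np.sin(yawc),np.cos(yawc),0]); ez=np.array([0,0,1.])
grip0=np.array([.488,.117,.162]); hinge=grip0+.185*ex; hinge[2]=.128
def lidpt(a,l,n,th=0): # along (before hinge), left, normal above axis
    return hinge+ey*l+a*(-np.cos(th)*ex+np.sin(th)*ez)+n*(np.sin(th)*ex+np.cos(th)*ez)
def to(tgt,st=None):
    st=st or ctrl.get_state(); M=R.from_rotvec(st["tool_rot"]).as_matrix()
    return M.T@(np.array(tgt)-st["position"])/.025
def pose():
    st=ctrl.get_state(); M=R.from_rotvec(st["tool_rot"]).as_matrix()
    print("t",round(st["time"],2),"p",np.round(st["position"],4),"F",np.round(st["ft_force"],2),"g",round(st["grip_width"],3))
    print("tool x",np.round(M[:,0],3),"y",np.round(M[:,1],3),"z",np.round(M[:,2],3)); return st,M
E
python3 - <<'E'
from h import *
st,M=pose(); print(np.round(st["joint_positions"],3))
print("hinge",hinge,"press",lidpt(.195,.11,.01),"gripup",lidpt(.1661,0,.0732))
y=M[:,1]; a=np.degrees(np.arctan2(y[1],y[0])); print("tool y az",a,"ey az",np.degrees(np.arctan2(ey[1],ey[0])))
for w in([.45,-.4,.25],[.55,-.1,.25],[.488,.117,.22]): print(w,np.round(to(w),2))
E
```

```text
t 0.8 p [ 0.1826 -0.6238  0.2226] F [0.23 0.7  0.59] g 1.0
tool x [ 0. -0. -1.] y [ 0.281 -0.96   0.   ] z [-0.96  -0.281  0.   ]
[ 1.3    0.321 -0.07   1.451  0.023  1.371 -0.057]
hinge [0.67282899 0.10904745 0.128     ] press [0.48273779 0.22732819 0.138     ] gripup [0.50688253 0.11618755 0.2012    ]
tool y az -73.67784230689303 ey az 87.53628148093746
[0.45, -0.4, 0.25] [ -1.1   -5.59 -12.78]
[0.55, -0.1, 0.25] [ -1.1  -15.98 -19.99]
[0.488, 0.117, 0.22] [  0.1  -25.01 -20.05]
```

Emit:
servo_tool --pt "-0.3 -0.3 -1" --pt "-0.3 -0.3 -1" --pt "-0.3 -0.3 -1" --pt "-0.2 -0.5 -1" --pt "0 -0.5 -1" --yaw '[1, 1, 1, 0.14, 0]'

```text
time: 1.3
position: [0.3041, -0.5652, 0.2513]
tool_rot: [-2.201, 0.051, 2.199]
ft_force: [0.1, -0.6, 0.1]
grip_width: 0.997
```

Emit:
servo_tool --pt "0 -1 -1" --pt "0 -1 -1" --pt "0 -1 -1" --pt "0 -1 -1" --pt "0 -1 -1" --yaw '[0, 0, 0, 0, 0]'

```text
time: 1.8
position: [0.4343, -0.4448, 0.2503]
tool_rot: [-2.2, 0.049, 2.199]
ft_force: [-0.3, -0.1, -0.5]
grip_width: 1.002
```

Emit:
servo_tool --pt "0 -1 -0.8" --pt "0 -1 -0.8" --pt "0 -1 -0.6" --pt "0 -1 -0.4" --pt "0 -1 -0.2" --yaw '[0, 0, 0, 0, 0]'

```text
time: 2.3
position: [0.5098, -0.3226, 0.2499]
tool_rot: [-2.2, 0.047, 2.199]
ft_force: [0.7, -0.2, -0.8]
grip_width: 1.002
```

```bash
python3 - <<'E'
from h import *
st,M=pose(); print(np.round(st["joint_positions"],3), np.round(to([.488,.117,.24]),2))
E
```

```text
t 2.3 p [ 0.5098 -0.3226  0.2499] F [ 0.67 -0.23 -0.77] g 1.002
tool x [ 0.  0. -1.] y [-0.043 -0.999 -0.   ] z [-0.999  0.043 -0.   ]
[ 0.757  0.223 -0.279  1.525  0.062  1.401 -1.14 ] [  0.4  -17.53   1.63]
```

Emit:
servo_tool --pt "0 -1 0" --pt "0 -1 0" --pt "0 -1 0" --pt "0 -1 0" --pt "0 -1 0" --yaw '[0, 0, 0, 0, 0]'

```text
time: 2.8
position: [0.5142, -0.1982, 0.2502]
tool_rot: [-2.199, 0.049, 2.199]
ft_force: [-0.6, -0.2, -0.2]
grip_width: 1.003
```

Emit:
servo_tool --pt "0 -1 0" --pt "0 -1 0" --pt "0 -1 0" --pt "0 -1 0" --pt "0 -1 0" --yaw '[0, 0, 0, 0, 0]'

```text
time: 3.3
position: [0.5198, -0.0733, 0.2502]
tool_rot: [-2.2, 0.049, 2.199]
ft_force: [-0.3, 0.0, -0.5]
grip_width: 1.001
```

Emit:
servo_tool --pt "0 -1 0.2" --pt "0 -1 0.4" --pt "0 -1 0.4" --pt "0 -1 0.4" --pt "0 -1 0.2" --yaw '[0, 0, 0, 0, 0]'

```text
time: 3.8
position: [0.4846, 0.0534, 0.2503]
tool_rot: [-2.2, 0.049, 2.199]
ft_force: [-0.4, -0.2, 0.2]
grip_width: 0.999
```

Emit:
servo_tool --pt "0 -1 0" --pt "0 -1 0" --pt "0 -0.5 0" --pt "0 0 0" --pt "0 0 0" --yaw '[0, 0, 0, 0, 0]'

```text
time: 4.3
position: [0.4882, 0.1136, 0.2499]
tool_rot: [-2.199, 0.05, 2.199]
ft_force: [-0.8, -0.5, 0.4]
grip_width: 1.001
```

```bash
python3 - <<'E'
from h import *
st,M=pose(); print(np.round(st["joint_positions"],3), np.round(to([.488,.117,.147]),2))
im,d,P=cam("wrist"); save(im,"w1.png")
im=im.astype(int)
red=(im[...,0]>1.8*im[...,1])&(im[...,0]>1.8*im[...,2])&(im[...,0]>90)&(P[...,2]>.15)
p=P[red];print(red.sum(),np.nanmedian(p,0),np.nanpercentile(p,1,axis=0),np.nanpercentile(p,99,axis=0))
top=red&(P[...,2]>.162);p=P[top];print(cv2.minAreaRect((p[:,:2]*1000).astype(np.float32)),np.median(p[:,2]))
lid=(P[...,2]>.13)&(P[...,2]<.145);print(np.nanmedian(P[lid],0))
E
```

```text
t 4.3 p [0.4882 0.1136 0.2499] F [-0.8  -0.5   0.43] g 1.001
tool x [-0.    -0.001 -1.   ] y [-0.045 -0.999  0.001] z [-0.999  0.045  0.   ]
[ 0.354  0.017 -0.638  1.75   0.011  1.378 -1.901] [ 4.12 -0.14  0.01]
1442 [0.49022789 0.11873732 0.16849614] [0.47696434 0.10208105 0.16642796] [0.50286719 0.1353688  0.17005873]
((490.06689453125, 118.41604614257812), (34.419734954833984, 27.478429794311523), 86.84994506835938) 0.16849613953552867
[0.56194026 0.10757731 0.13865761]
```

View pics/w1.png

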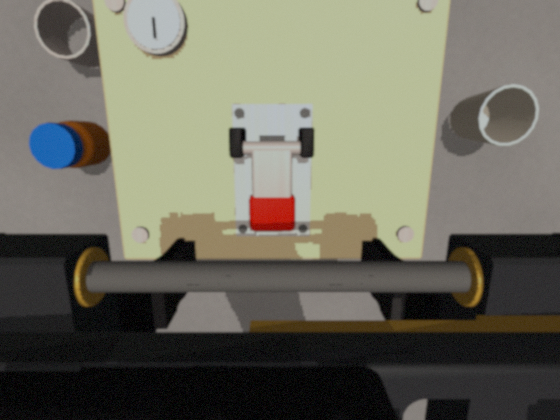

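The wrist picture shows the red grip at (272,213), squarely between the fingers. I go down and pinch gently.

Emit:
servo_tool --pt "0.9 -0.18 -0.05" --pt "0.9 0 0" --pt "0.9 0 0" --pt "0.9 0 0" --pt "0.5 0 0" --yaw '[0, 0, 0, 0, 0]'

```text
time: 4.85
position: [0.4887, 0.1172, 0.1456]
tool_rot: [-2.196, 0.052, 2.201]
ft_force: [-0.0, -0.9, 0.8]
grip_width: 1.001
```

Emit:
servo_tool --pt "0 0 0" --pt "0 0 0" --pt "0 0 0" --pt "0 0 0" --pt "0 0 0" --yaw '[0, 0, 0, 0, 0]' --fingers 0 --grip_force 15

```text
time: 5.35
position: [0.49, 0.1193, 0.1483]
tool_rot: [-2.201, 0.048, 2.198]
ft_force: [-0.2, 0.1, 0.2]
grip_width: 0.63
```

```bash
python3 - <<'E'
from h import *
st,M=pose()
E
```

```text
t 5.35 p [0.49   0.1193 0.1483] F [-0.2   0.09  0.15] g 0.63
tool x [ 0.001 -0.    -1.   ] y [-0.044 -0.999  0.   ] z [-0.999  0.044 -0.001]
```

Emit:
servo_tool --pt "0 0 0" --pt "0 0 0" --pt "0 0 0" --pt "0 0 0" --pt "0 0 0" --yaw '[0, 0, 0, 0, 0]'

```text
time: 5.85
position: [0.4895, 0.1186, 0.1476]
tool_rot: [-2.199, 0.05, 2.2]
ft_force: [-1.3, -2.3, 2.0]
grip_width: 0.415
```

```bash
python3 - <<'E'
from h import *
st,M=pose()
# arc steps relative, in tool units: up = -x tool, +ex = -z tool
a0=0
for a in np.arange(.1,.95,.1):
    print(round(a,2),"up mm",round(50*(np.sin(a)-np.sin(a0)),2),"fwd mm",round(50*(np.cos(a0)-np.cos(a)),2), "units",round(2*(np.sin(a)-np.sin(a0)),3),round(2*(np.cos(a0)-np.cos(a)),3)); a0=a
E
```

```text
t 5.85 p [0.4895 0.1186 0.1476] F [-1.28 -2.34  2.02] g 0.415
tool x [-0.    -0.001 -1.   ] y [-0.044 -0.999  0.001] z [-0.999  0.044  0.   ]
0.1 up mm 4.99 fwd mm 0.25 units 0.2 0.01
0.2 up mm 4.94 fwd mm 0.75 units 0.198 0.03
0.3 up mm 4.84 fwd mm 1.24 units 0.194 0.049
0.4 up mm 4.69 fwd mm 1.71 units 0.188 0.069
0.5 up mm 4.5 fwd mm 2.17 units 0.18 0.087
0.6 up mm 4.26 fwd mm 2.61 units 0.17 0.104
0.7 up mm 3.98 fwd mm 3.02 units 0.159 0.121
0.8 up mm 3.66 fwd mm 3.41 units 0.146 0.136
0.9 up mm 3.3 fwd mm 3.75 units 0.132 0.15
```

Emit:
servo_tool --pt "-0.1 0 0" --pt "-0.1 0 -0.01" --pt "-0.2 0 -0.03" --pt "-0.195 0 -0.05" --pt "-0.19 0 -0.07" --yaw '[0, 0, 0, 0, 0]'

```text
time: 6.35
position: [0.4925, 0.1184, 0.1669]
tool_rot: [-2.197, 0.05, 2.203]
ft_force: [-1.6, -3.9, -5.8]
grip_width: 0.413
```

Emit:
servo_tool --pt "-0.18 0 -0.085" --pt "-0.17 0 -0.105" --pt "-0.16 0 -0.12" --pt "0 0 0" --pt "0 0 0" --yaw '[0, 0, 0, 0, 0]'

```text
time: 6.85
position: [0.5004, 0.1181, 0.1804]
tool_rot: [-2.197, 0.05, 2.202]
ft_force: [-3.3, -5.9, -0.7]
grip_width: 0.41
```

```bash
python3 - <<'E'
from h import *
st,M=pose(); im,d,P=cam("wrist"); save(im,"w2.png")
E
```

```text
t 6.85 p [0.5004 0.1181 0.1804] F [-3.33 -5.9  -0.71] g 0.41
tool x [-0.003 -0.001 -1.   ] y [-0.044 -0.999  0.001] z [-0.999  0.044  0.002]
```

View pics/w2.png

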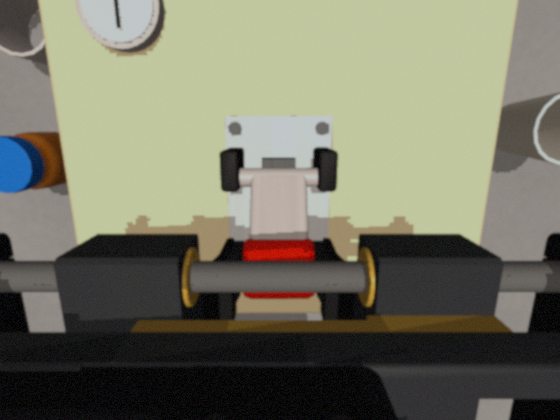

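The paddle is tilting as planned; the red block at (278,268) is held between the fingers. I continue to the stop in small steps.

Emit:
servo_tool --pt "-0.07 0.03 -0.065" --pt "-0.07 0.02 -0.07" --pt "-0.065 0 -0.07" --pt "-0.04 0 -0.05" --pt "0 0 0" --yaw '[0, 0, 0, 0, 0]'

```text
time: 7.4
position: [0.5058, 0.1178, 0.1861]
tool_rot: [-2.195, 0.048, 2.204]
ft_force: [-5.0, -2.7, -1.5]
grip_width: 0.41
```

```bash
python3 - <<'E'
from h import *
st,M=pose()
E
```

```text
t 7.4 p [0.5058 0.1178 0.1861] F [-5.01 -2.75 -1.51] g 0.41
tool x [-0.004  0.    -1.   ] y [-0.043 -0.999  0.   ] z [-0.999  0.043  0.004]
```

Emit:
servo_tool --pt "-0.03 0 -0.045" --pt "-0.03 0 -0.045" --pt "-0.02 0 -0.03" --pt "0 0 0" --pt "0 0 0" --yaw '[0, 0, 0, 0, 0]'

```text
time: 7.9
position: [0.5084, 0.1177, 0.1882]
tool_rot: [-2.194, 0.048, 2.205]
ft_force: [-6.4, -3.7, -0.4]
grip_width: 0.413
```

```bash
python3 - <<'E'
from h import *
st,M=pose()
E
```

```text
t 7.9 p [0.5084 0.1177 0.1882] F [-6.41 -3.67 -0.36] g 0.413
tool x [-0.005 -0.    -1.   ] y [-0.043 -0.999  0.   ] z [-0.999  0.043  0.005]
```

Emit:
servo_tool --pt "-0.02 0 -0.03" --pt "-0.02 0 -0.03" --pt "0 0 0" --pt "0 0 0" --pt "0 0 0" --yaw '[0, 0, 0, 0, 0]'

```text
time: 8.4
position: [0.5098, 0.1176, 0.1892]
tool_rot: [-2.194, 0.048, 2.205]
ft_force: [-6.7, -2.4, -1.3]
grip_width: 0.412
```

```bash
python3 - <<'E'
from h import *
st,M=pose()
im,d,P=cam("scene"); save(cv2.resize(im[120:260,220:420],None,fx=4,fy=4,interpolation=2),"s3.png")
E
```

```text
t 8.4 p [0.5098 0.1176 0.1892] F [-6.7  -2.44 -1.32] g 0.412
tool x [-0.005 -0.    -1.   ] y [-0.043 -0.999  0.   ] z [-0.999  0.043  0.005]
```

View pics/s3.png

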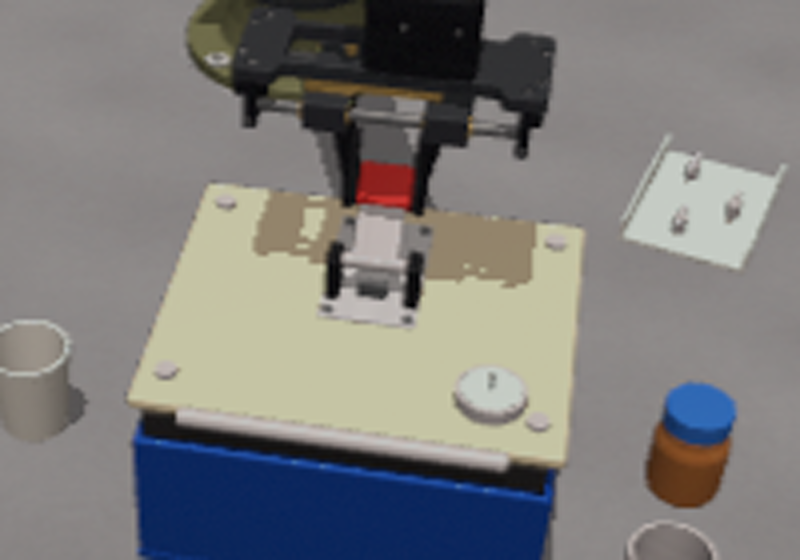

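Emit:
servo_tool --pt "-0.02 0 -0.04" --pt "-0.02 0 -0.04" --pt "0 0 0" --pt "0 0 0" --pt "0 0 0" --yaw '[0, 0, 0, 0, 0]'

```text
time: 8.95
position: [0.5117, 0.1176, 0.1904]
tool_rot: [-2.194, 0.048, 2.206]
ft_force: [-8.7, -2.7, 0.6]
grip_width: 0.415
```

```bash
python3 - <<'E'
from h import *
st,M=pose(); print(np.round(st["torque"],2))
E
```

```text
t 8.95 p [0.5117 0.1176 0.1904] F [-8.7  -2.66  0.62] g 0.415
tool x [-0.005 -0.    -1.   ] y [-0.043 -0.999  0.001] z [-0.999  0.043  0.005]
[-0.64  1.93  0.  ]
```

Emit:
servo_tool --pt "0 0 0" --pt "0 0 0" --pt "0 0 0" --pt "0 0 0" --pt "0 0 0" --yaw '[0, 0, 0, 0, 0]' --fingers 0.8

```text
time: 9.45
position: [0.5144, 0.1172, 0.1904]
tool_rot: [-2.2, 0.048, 2.198]
ft_force: [-0.2, 0.2, -0.3]
grip_width: 0.758
```

```bash
python3 - <<'E'
from h import *
st,M=pose(); 
E
```

```text
t 9.45 p [0.5144 0.1172 0.1904] F [-0.2   0.2  -0.27] g 0.758
tool x [ 0.001  0.    -1.   ] y [-0.044 -0.999 -0.   ] z [-0.999  0.044 -0.001]
```

Emit:
servo_tool --pt "-0.7 0 0" --pt "-1 0 0" --pt "-1 0 0" --pt "-1 0 0" --pt "0 0 0" --yaw '[0, 0, 0, 0, 0]'

```text
time: 9.95
position: [0.516, 0.1177, 0.2863]
tool_rot: [-2.206, 0.047, 2.191]
ft_force: [-0.1, -0.6, -0.1]
grip_width: 0.799
```

```bash
python3 - <<'E'
from h import *
for n in("wrist","scene","top"):
    st=ctrl.get_state(); im,d,P=cam(n); save(im,n+"4.png")
    im=im.astype(int)
    red=(im[...,0]>1.8*im[...,1])&(im[...,0]>1.8*im[...,2])&(im[...,0]>90)&(P[...,2]>.15)&(P[...,0]>.4)&(P[...,0]<.6)&(abs(P[...,1]-.11)<.05)
    p=P[red];print(n,red.sum(),np.nanmedian(p,0).round(4),np.nanpercentile(p,3,axis=0).round(4),np.nanpercentile(p,97,axis=0).round(4))
    if len(p)>50:
        c=p.mean(0);u,s,v=np.linalg.svd(p-c);print(c,v[2],s)
E
```

```text
wrist 1492 [0.5082 0.118  0.2071] [0.4967 0.1021 0.1958] [0.5184 0.1339 0.2135]
[0.50806848 0.11793376 0.20619266] [-0.66520872  0.02034645 -0.74638018] [0.37278119 0.32489217 0.05997549]
scene 145 [0.5121 0.1173 0.2039] [0.5006 0.101  0.194 ] [0.5201 0.1335 0.2132]
[0.51143763 0.11723662 0.20385478] [ 0.74919711 -0.02476592  0.66188393] [0.12127378 0.09558808 0.02524153]
top 0 [nan nan nan] [nan nan nan] [nan nan nan]
  return np.nanmean(a, axis, out=out, keepdims=keepdims)
  return np.nanmean(a, axis, out=out, keepdims=keepdims)
```

View pics/wrist4.png

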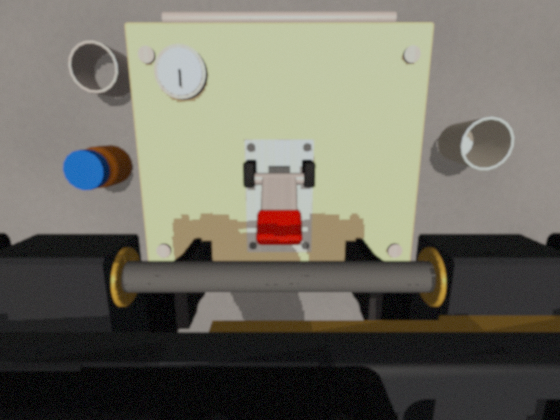

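```bash
python3 - <<'E'
from h import *
for n in("wrist","scene"):
    im,d,P=cam(n)
    im=im.astype(int)
    red=(im[...,0]>1.8*im[...,1])&(im[...,0]>1.8*im[...,2])&(im[...,0]>70)&(P[...,2]>.15)&(P[...,0]>.4)&(P[...,0]<.6)&(abs(P[...,1]-.11)<.05)
    # profile in (x along ex, z)
    p=P[red]-hinge; a=-(p@ex); z=p[:,2]
    for lo in np.arange(.148,.188,.003):
        m=(a>=lo)&(a<lo+.003)
        if m.sum()>2: print(n,round(lo+.0015,4),m.sum(),np.median(z[m]).round(4), im[...,0][red][m].mean().round())
# expected top face: centre a=.1661-.0047, z=.0732+.0037, slope
for b in(.75,.85,.9):
    c=np.array([.135+.05*np.cos(b)-.006*np.sin(b),.034+.05*np.sin(b)+.006*np.cos(b)]); e=.015*np.array([np.cos(b),np.sin(b)])
    print(b,c-e,c,c+e)
E
```

```text
wrist 0.1555 197 0.069 180.0
wrist 0.1585 212 0.072 184.0
wrist 0.1615 225 0.0754 182.0
wrist 0.1645 222 0.0787 141.0
wrist 0.1675 227 0.0821 133.0
wrist 0.1705 213 0.0846 175.0
wrist 0.1735 155 0.0847 169.0
wrist 0.1765 87 0.0831 132.0
scene 0.1525 11 0.0675 180.0
scene 0.1555 26 0.0688 183.0
scene 0.1585 17 0.0715 185.0
scene 0.1615 28 0.0744 178.0
scene 0.1645 29 0.0793 149.0
scene 0.1675 19 0.0824 153.0
scene 0.1705 12 0.0838 163.0
scene 0.1735 3 0.0847 150.0
0.75 [0.15651928 0.06224749] [0.16749461 0.07247207] [0.17846994 0.08269665]
0.85 [0.15359173 0.06425471] [0.16349147 0.07552392] [0.17339122 0.08679313]
0.9 [0.15205639 0.0651461 ] [0.16138054 0.07689601] [0.17070469 0.08864591]
```

The red block at (279,227) stayed up. Its slope measures about 0.83–0.87 rad, a little short of 0.9, so I'll nudge it home with closed fingers from the front.

Emit:
servo_tool --pt "0 0 0.7" --pt "0 0 0.7" --pt "0 0 0.6" --pt "0 0 0" --pt "0 0 0" --yaw '[0, 0, 0, 0, 0]' --fingers 0

```text
time: 10.7
position: [0.4642, 0.1188, 0.2821]
tool_rot: [-2.199, 0.049, 2.199]
ft_force: [-0.4, 0.2, -0.3]
grip_width: 0.431
```

Emit:
servo_tool --pt "0 0 0" --pt "0.9 0 0" --pt "1 0 0" --pt "1 0 0" --pt "0.9 0 0" --yaw '[0, 0, 0, 0, 0]'

```text
time: 11.2
position: [0.4644, 0.1189, 0.186]
tool_rot: [-2.198, 0.048, 2.2]
ft_force: [-0.0, -0.1, 0.3]
grip_width: 0.028
```

Emit:
servo_tool --pt "0 0 -0.2" --pt "0 0 -0.2" --pt "0 0 -0.1" --pt "0 0 0" --pt "0 0 0" --yaw '[0, 0, 0, 0, 0]'

```text
time: 11.7
position: [0.4772, 0.1187, 0.1884]
tool_rot: [-2.2, 0.048, 2.198]
ft_force: [0.2, -0.0, 0.8]
grip_width: 0.004
```

```bash
python3 - <<'E'
from h import *
st,M=pose(); 
im,d,P=cam("scene"); save(cv2.resize(im[120:260,220:420],None,fx=4,fy=4,interpolation=2),"s5.png")
E
```

```text
t 11.7 p [0.4772 0.1187 0.1884] F [ 0.2  -0.04  0.81] g 0.004
tool x [ 0.001  0.    -1.   ] y [-0.044 -0.999 -0.   ] z [-0.999  0.044 -0.001]
```

View pics/s5.png

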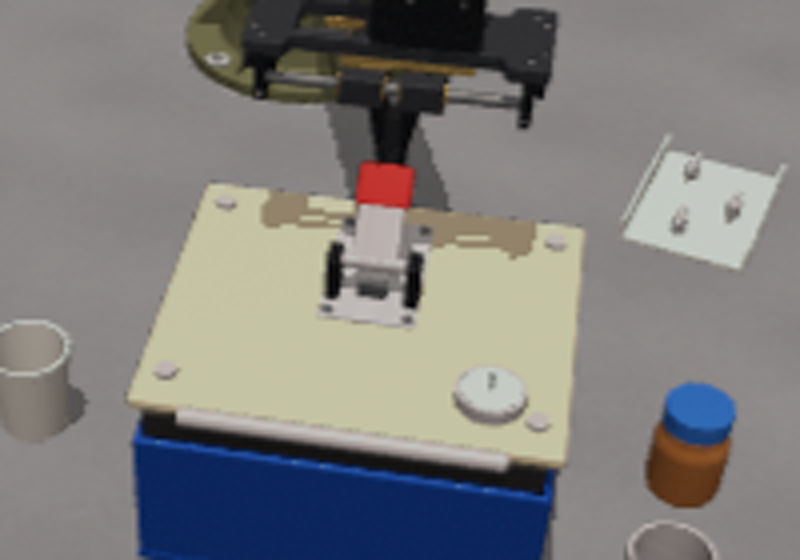

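The closed fingers are just in front of the raised red block at (385,185). I step forward and watch the force.

Emit:
servo_tool --pt "0 0 -0.1" --pt "0 0 -0.08" --pt "0 0 -0.08" --pt "0 0 0" --pt "0 0 0" --yaw '[0, 0, 0, 0, 0]'

```text
time: 12.25
position: [0.4826, 0.1183, 0.1874]
tool_rot: [-2.198, 0.049, 2.201]
ft_force: [-2.5, 0.1, 1.4]
grip_width: 0.006
```

Emit:
servo_tool --pt "0 0 -0.04" --pt "0 0 -0.04" --pt "0 0 0" --pt "0 0 0" --pt "0 0 0" --yaw '[0, 0, 0, 0, 0]'

```text
time: 12.75
position: [0.4832, 0.1183, 0.1873]
tool_rot: [-2.195, 0.049, 2.205]
ft_force: [-7.9, -0.5, 3.7]
grip_width: 0.008
```

Emit:
servo_tool --pt "0 0 -0.03" --pt "0 0 -0.03" --pt "0 0 0" --pt "0 0 0" --pt "0 0 0" --yaw '[0, 0, 0, 0, 0]'

```text
time: 13.25
position: [0.4843, 0.1183, 0.1875]
tool_rot: [-2.195, 0.049, 2.205]
ft_force: [-8.8, -0.3, 5.8]
grip_width: 0.008
```

```bash
python3 - <<'E'
from h import *
st,M=pose(); 
E
```

```text
t 13.25 p [0.4843 0.1183 0.1875] F [-8.84 -0.34  5.76] g 0.008
tool x [-0.005 -0.001 -1.   ] y [-0.043 -0.999  0.001] z [-0.999  0.043  0.005]
```

Emit:
servo_tool --pt "0 0 -0.04" --pt "0 0 -0.04" --pt "0 0 0" --pt "0 0 0" --pt "0 0 0" --yaw '[0, 0, 0, 0, 0]'

```text
time: 13.75
position: [0.4857, 0.1184, 0.1876]
tool_rot: [-2.193, 0.049, 2.207]
ft_force: [-12.3, -0.5, 8.1]
grip_width: 0.004
```

```bash
python3 - <<'E'
from h import *
st,M=pose(); 
n="scene"
im,d,P=cam(n)
im=im.astype(int)
red=(im[...,0]>1.8*im[...,1])&(im[...,0]>1.8*im[...,2])&(im[...,0]>70)&(P[...,2]>.15)&(P[...,0]>.4)&(P[...,0]<.6)&(abs(P[...,1]-.11)<.05)
p=P[red]-hinge; a=-(p@ex); z=p[:,2]
for lo in np.arange(.148,.188,.003):
        m=(a>=lo)&(a<lo+.003)
        if m.sum()>2: print(n,round(lo+.0015,4),m.sum(),np.median(z[m]).round(4), im[...,0][red][m].mean().round())
E
```

```text
t 13.75 p [0.4857 0.1184 0.1876] F [-12.26  -0.49   8.08] g 0.004
tool x [-0.006 -0.001 -1.   ] y [-0.043 -0.999  0.001] z [-0.999  0.043  0.006]
scene 0.1495 8 0.0684 169.0
scene 0.1525 18 0.0692 185.0
scene 0.1555 33 0.074 186.0
scene 0.1585 22 0.077 178.0
scene 0.1615 21 0.0812 169.0
scene 0.1645 25 0.0834 152.0
scene 0.1675 12 0.0856 145.0
scene 0.1705 4 0.086 118.0
```

Emit:
servo_tool --pt "0 0 0.2" --pt "0 0 0.4" --pt "0 0 0.4" --pt "0 0 0" --pt "0 0 0" --yaw '[0, 0, 0, 0, 0]'

```text
time: 14.3
position: [0.4638, 0.1189, 0.1878]
tool_rot: [-2.201, 0.049, 2.198]
ft_force: [0.1, -0.6, -0.3]
grip_width: 0.004
```

Emit:
servo_tool --pt "-0.9 0 0" --pt "-1 0 0" --pt "-1 0 0" --pt "-0.9 0 0" --pt "0 0 0" --yaw '[0, 0, 0, 0, 0]'

```text
time: 14.8
position: [0.4658, 0.1195, 0.2858]
tool_rot: [-2.206, 0.048, 2.192]
ft_force: [-0.1, -0.4, -0.2]
grip_width: 0.003
```

```bash
python3 - <<'E'
from h import *
st,M=pose()
for n in("wrist","scene"):
    im,d,P=cam(n); save(im,n+"6.png")
    lid=(P[...,2]>.13)&(P[...,2]<.145)&(abs(P[...,1]-.11)<.12)
    q=P[lid]; A=np.c_[q[:,:2]-hinge[:2],np.ones(len(q))]; c=np.linalg.lstsq(A,q[:,2],rcond=None)[0]; print(n,"lid plane",c.round(4))
    im=im.astype(int)
    red=(im[...,0]>1.8*im[...,1])&(im[...,0]>1.8*im[...,2])&(im[...,0]>70)&(P[...,2]>.15)&(P[...,0]>.4)&(P[...,0]<.6)&(abs(P[...,1]-.11)<.05)
    p=P[red]-hinge; a=-(p@ex); z=p[:,2]
    for lo in np.arange(.148,.188,.003):
        m=(a>=lo)&(a<lo+.003)
        if m.sum()>2: print(n,round(lo+.0015,4),m.sum(),np.median(z[m]).round(4), im[...,0][red][m].mean().round())
E
```

```text
t 14.8 p [0.4658 0.1195 0.2858] F [-0.11 -0.45 -0.21] g 0.003
tool x [ 0.006  0.001 -1.   ] y [-0.044 -0.999 -0.001] z [-0.999  0.044 -0.006]
wrist lid plane [-0.0017 -0.0002  0.1385]
wrist 0.1525 80 0.0697 182.0
wrist 0.1555 207 0.0726 188.0
wrist 0.1585 194 0.0763 189.0
wrist 0.1615 216 0.08 191.0
wrist 0.1645 199 0.0839 192.0
wrist 0.1675 235 0.0868 199.0
wrist 0.1705 187 0.087 200.0
wrist 0.1735 165 0.0851 182.0
wrist 0.1765 50 0.0827 156.0
scene lid plane [-0.0027  0.0005  0.1378]
scene 0.1495 3 0.0689 176.0
scene 0.1525 19 0.0691 178.0
scene 0.1555 29 0.0722 185.0
scene 0.1585 31 0.0759 184.0
scene 0.1615 20 0.0799 190.0
scene 0.1645 24 0.0834 189.0
scene 0.1675 16 0.0855 184.0
scene 0.1705 4 0.0859 156.0
```

Now the slope is 0.90 rad: fully up, and the lid is level. I move to the press spot and turn the gripper 90° so its body clears the paddle.

Emit:
servo_tool --pt "0 -0.9 -0.1" --pt "0 -0.9 -0.1" --pt "0 -0.9 -0.1" --pt "0 -0.8 -0.1" --pt "0 -0.8 -0.15" --yaw '[0, 0, 0, 0, 0]'

```text
time: 15.4
position: [0.4816, 0.2264, 0.2809]
tool_rot: [-2.197, 0.049, 2.202]
ft_force: [-0.2, 0.2, 0.4]
grip_width: 0.007
```

Emit:
servo_tool --pt "0 0 0" --pt "0 0 0" --pt "0 0 0" --pt "0 0 0" --pt "0 0 0" --yaw '[-1, -1, -1, -1, -1]'

```text
time: 15.9
position: [0.4816, 0.2256, 0.2808]
tool_rot: [1.949, 0.482, -1.954]
ft_force: [0.2, 0.1, 0.0]
grip_width: 0.004
```

Emit:
servo_tool --pt "0 0 0" --pt "0 0 0" --pt "0 0 0" --pt "0 0 0" --pt "0 0 0" --yaw '[-1, -1, -1, -1, -1]'

```text
time: 16.4
position: [0.4816, 0.2255, 0.2809]
tool_rot: [1.609, 0.889, -1.613]
ft_force: [0.4, -0.8, 0.3]
grip_width: 0.005
```

Emit:
servo_tool --pt "0 0 0" --pt "0 0 0" --pt "0 0 0" --pt "0 0 0" --pt "0 0 0" --yaw '[-1, -1, -1, -1, -1]'

```text
time: 16.9
position: [0.4816, 0.2255, 0.2809]
tool_rot: [1.237, 1.191, -1.24]
ft_force: [0.8, -0.0, 0.2]
grip_width: 0.005
```

```bash
sed -i 's/^grip0=.*$/grip0=np.array([.4898,.118,.162]); hinge=grip0+.185*ex; hinge[2]=.128/;s/; hinge=grip0+.185\*ex; hinge\[2\]=.128; hinge/; hinge/' h.py; grep -n grip0 h.py; python3 - <<'E'
from h import *
st,M=pose(); t=lidpt(.195,.11,.01); print(t, to(t).round(3),np.round(st["joint_positions"],2))
E
```

```text
18:grip0=np.array([.4898,.118,.162]); hinge=grip0+.185*ex; hinge[2]=.128
t 16.9 p [0.4816 0.2255 0.2809] F [ 0.79 -0.04  0.15] g 0.005
tool x [-0.002 -0.001 -1.   ] y [ 0.999 -0.04  -0.002] z [-0.04  -0.999  0.001]
[0.48453779 0.22832819 0.138     ] [ 5.714  0.126 -0.122] [ 0.32  0.11 -0.86  1.63  0.08  1.45 -0.59]
```

Emit:
servo_tool --pt "1 0.13 -0.12" --pt "1 0 0" --pt "1 0 0" --pt "1 0 0" --pt "0.8 0 0" --yaw '[0, 0, 0, 0, 0]'

```text
time: 17.4
position: [0.4841, 0.228, 0.1595]
tool_rot: [1.239, 1.19, -1.244]
ft_force: [-0.9, 0.6, -0.2]
grip_width: 0.002
```

Emit:
servo_tool --pt "0.3 0 0" --pt "0.2 0 0" --pt "0.1 0 0" --pt "0.1 0 0" --pt "0 0 0" --yaw '[0, 0, 0, 0, 0]'

```text
time: 17.9
position: [0.4858, 0.2289, 0.1454]
tool_rot: [1.242, 1.188, -1.241]
ft_force: [-0.0, 0.7, 0.1]
grip_width: 0.007
```

```bash
python3 - <<'E'
from h import *
st,M=pose(); t=lidpt(.195,.11,.01); print(t, to(t).round(3),np.round(st["joint_positions"],2))
E
```

```text
t 17.9 p [0.4858 0.2289 0.1454] F [-0.01  0.71  0.12] g 0.007
tool x [ 0.001  0.    -1.   ] y [ 0.999 -0.044  0.001] z [-0.044 -0.999 -0.   ]
[0.48453779 0.22832819 0.138     ] [ 0.296 -0.049  0.024] [ 0.27  0.22 -0.85  1.81  0.18  1.19 -0.67]
```

Emit:
servo_tool --pt "0.1 -0.03 0" --pt "0.06 0 0" --pt "0.06 0 0" --pt "0.06 0 0" --pt "0 0 0" --yaw '[0, 0, 0, 0, 0]'

```text
time: 18.4
position: [0.4848, 0.2287, 0.1383]
tool_rot: [1.241, 1.188, -1.242]
ft_force: [-1.0, -0.8, 3.0]
grip_width: 0.003
```

Emit:
servo_tool --pt "0.04 0 0" --pt "0.04 0 0" --pt "0.04 0 0" --pt "0 0 0" --pt "0 0 0" --yaw '[0, 0, 0, 0, 0]'

```text
time: 18.9
position: [0.4847, 0.2288, 0.136]
tool_rot: [1.241, 1.187, -1.242]
ft_force: [-3.9, -1.8, 7.7]
grip_width: 0.001
```

Emit:
servo_tool --pt "0.04 0 0" --pt "0.03 0 0" --pt "0 0 0" --pt "0 0 0" --pt "0 0 0" --yaw '[0, 0, 0, 0, 0]'

```text
time: 19.4
position: [0.4846, 0.2288, 0.1343]
tool_rot: [1.241, 1.188, -1.242]
ft_force: [-2.8, -2.0, 8.2]
grip_width: 0.007
```

Emit:
servo_tool --pt "0.04 0 0" --pt "0.03 0 0" --pt "0 0 0" --pt "0 0 0" --pt "0 0 0" --yaw '[0, 0, 0, 0, 0]'

```text
time: 19.9
position: [0.4846, 0.2288, 0.1329]
tool_rot: [1.241, 1.187, -1.242]
ft_force: [-4.4, -1.9, 11.5]
grip_width: 0.005
```

Emit:
servo_tool --pt "0.03 0 0" --pt "0.02 0 0" --pt "0 0 0" --pt "0 0 0" --pt "0 0 0" --yaw '[0, 0, 0, 0, 0]'

```text
time: 20.4
position: [0.4847, 0.2289, 0.1325]
tool_rot: [1.241, 1.187, -1.242]
ft_force: [-5.9, -3.4, 16.7]
grip_width: 0.0
```

```bash
python3 - <<'E'
from h import *
st,M=pose()
E
```

```text
t 20.4 p [0.4847 0.2289 0.1325] F [-5.94 -3.42 16.67] g 0.0
tool x [ 0.    -0.001 -1.   ] y [ 0.999 -0.044  0.   ] z [-0.044 -0.999  0.001]
```

Emit:
servo_tool --pt "0.015 0 0" --pt "0 0 0" --pt "0 0 0" --pt "0 0 0" --pt "0 0 0" --yaw '[0, 0, 0, 0, 0]'

```text
time: 20.9
position: [0.4846, 0.2289, 0.1324]
tool_rot: [1.24, 1.187, -1.242]
ft_force: [-7.4, -3.3, 18.9]
grip_width: 0.008
```

The firm stop is confirmed: 0.1 mm of travel for 2.2 N. I release gently and look.

Emit:
servo_tool --pt "-0.1 0 0" --pt "-0.1 0 0" --pt "-0.1 0 0" --pt "-0.2 0 0" --pt "-0.2 0 0" --yaw '[0, 0, 0, 0, 0]'

```text
time: 21.4
position: [0.4847, 0.2287, 0.1474]
tool_rot: [1.242, 1.188, -1.242]
ft_force: [0.1, -0.8, -0.3]
grip_width: 0.001
```

Emit:
servo_tool --pt "-0.6 0 0" --pt "-1 0 0" --pt "-1 0 0" --pt "-1 0 0" --pt "-1 0 0" --yaw '[0, 0, 0, 0, 0]'

```text
time: 21.9
position: [0.4846, 0.229, 0.2642]
tool_rot: [1.242, 1.188, -1.241]
ft_force: [-0.3, 0.2, -0.1]
grip_width: 0.001
```

Emit:
servo_tool --pt "-0.5 0 0" --pt "0 0 0" --pt "0 0 0" --pt "0 0 0" --pt "0 0 0" --yaw '[1, 1, 1, 1, 1]'

```text
time: 22.4
position: [0.4847, 0.229, 0.2758]
tool_rot: [1.617, 0.882, -1.616]
ft_force: [-0.0, -0.7, 0.4]
grip_width: 0.004
```

Emit:
servo_tool --pt "0 0 0" --pt "0 0 0" --pt "0 0 0" --pt "0 0 0" --pt "0 0 0" --yaw '[1, 1, 1, 1, 1]' --fingers 0.8

```text
time: 22.9
position: [0.4847, 0.229, 0.2757]
tool_rot: [1.957, 0.474, -1.956]
ft_force: [-0.4, 0.2, 0.3]
grip_width: 0.371
```

Emit:
servo_tool --pt "0 0 0" --pt "0 0 0" --pt "0 0 0" --pt "0 0 0" --pt "0 0 0" --yaw '[1, 1, 1, 1, 1]'

```text
time: 23.4
position: [0.4847, 0.229, 0.2757]
tool_rot: [-2.198, 0.052, 2.196]
ft_force: [-0.1, -0.1, 0.0]
grip_width: 0.777
```

```bash
python3 - <<'E'
from h import *
st,M=pose()
for n in("wrist","scene","top"):
    im,d,P=cam(n); save(im,n+"7.png")
    lid=(P[...,2]>.13)&(P[...,2]<.155)&(abs(P[...,1]-.11)<.12)&(abs(P[...,0]-.56)<.11)
    q=P[lid]; A=np.c_[(q-hinge)@ex,(q-hinge)@ey,np.ones(len(q))]; c=np.linalg.lstsq(A,q[:,2],rcond=None)[0]; print(n,"lid plane",c.round(4))
    im=im.astype(int)
    red=(im[...,0]>1.8*im[...,1])&(im[...,0]>1.8*im[...,2])&(im[...,0]>70)&(P[...,2]>.15)&(P[...,0]>.4)&(P[...,0]<.6)&(abs(P[...,1]-.11)<.05)
    p=P[red];print(red.sum(),np.median(p,0)) 
    p=P[red]-hinge; a=-(p@ex); z=p[:,2]
    for lo in np.arange(.148,.188,.003):
        m=(a>=lo)&(a<lo+.003)
        if m.sum()>2: print(n,round(lo+.0015,4),m.sum(),np.median(z[m]).round(4))
E
```

```text
t 23.4 p [0.4847 0.229  0.2757] F [-0.1  -0.06  0.01] g 0.777
tool x [ 0.001  0.    -1.   ] y [-0.048 -0.999 -0.   ] z [-0.999  0.048 -0.001]
wrist lid plane [-0.025   0.0068  0.1399]
1809 [0.51186037 0.12075934 0.2155119 ]
wrist 0.1525 129 0.0752
wrist 0.1555 242 0.0784
wrist 0.1585 260 0.0822
wrist 0.1615 268 0.0864
wrist 0.1645 274 0.09
wrist 0.1675 260 0.0924
wrist 0.1705 215 0.0919
wrist 0.1735 161 0.0899
scene lid plane [-0.0265  0.007   0.1393]
147 [0.51656075 0.1172039  0.21035429]
scene 0.1495 8 0.0736
scene 0.1525 28 0.0757
scene 0.1555 26 0.0786
scene 0.1585 28 0.0828
scene 0.1615 29 0.087
scene 0.1645 14 0.0901
scene 0.1675 12 0.092
top lid plane [-0.0313  0.0068  0.1374]
152 [0.5092244  0.11673331 0.21610063]
top 0.1555 14 0.0762
top 0.1585 16 0.0783
top 0.1615 30 0.0837
top 0.1645 16 0.0887
top 0.1675 31 0.0911
top 0.1705 17 0.0896
top 0.1735 28 0.09
```

View pics/wrist7.png

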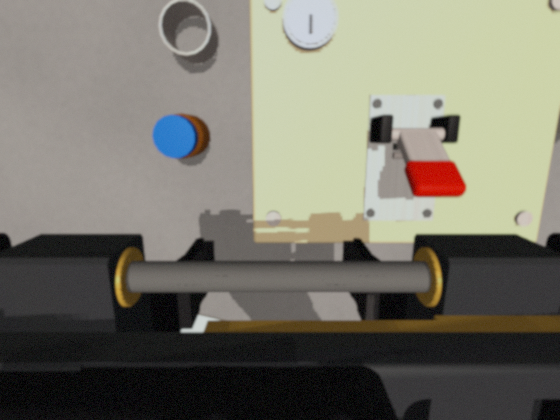

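The lid has risen about 0.03 rad, so it is free, and the paddle is still up with its red block at (435,178). I re-grasp it.

Emit:
servo_tool --pt "0 0.9 -0.25" --pt "0 0.9 -0.25" --pt "0 0.9 -0.25" --pt "0 0.9 -0.25" --pt "0 0.82 -0.25" --yaw '[0, 0, 0, 0, 0]'

```text
time: 24.05
position: [0.5112, 0.116, 0.2753]
tool_rot: [-2.201, 0.046, 2.2]
ft_force: [-0.6, -0.4, 0.6]
grip_width: 0.799
```

Emit:
servo_tool --pt "0 0 0" --pt "0.9 0 0" --pt "0.9 0 0" --pt "0.9 0 0" --pt "0.65 0 0" --yaw '[0, 0, 0, 0, 0]'

```text
time: 24.55
position: [0.5102, 0.1182, 0.19]
tool_rot: [-2.199, 0.044, 2.202]
ft_force: [0.2, 0.4, -0.5]
grip_width: 0.798
```

Emit:
servo_tool --pt "0 0 0" --pt "0 0 0" --pt "0 0 0" --pt "0 0 0" --pt "0 0 0" --yaw '[0, 0, 0, 0, 0]' --fingers 0 --grip_force 20

```text
time: 25.05
position: [0.5115, 0.1172, 0.192]
tool_rot: [-2.201, 0.048, 2.198]
ft_force: [-0.6, -0.2, 0.8]
grip_width: 0.43
```

Emit:
servo_tool --pt "0 0 0" --pt "0 0 0" --pt "0 0 0" --pt "0 0 0" --pt "0 0 0" --yaw '[0, 0, 0, 0, 0]'

```text
time: 25.55
position: [0.5115, 0.1174, 0.1918]
tool_rot: [-2.2, 0.048, 2.198]
ft_force: [-0.7, 0.9, 5.5]
grip_width: 0.413
```

```bash
python3 - <<'E'
from h import *
st,M=pose()
im,d,P=cam("wrist"); save(im,"w8.png")
r=np.hypot(.1661,.0732);f0=np.arctan2(.0732,.1661)+.04
f=f0; 
for k in range(1,30):
    g=f0+.06*k
    print(k,"lid",round(.04+.06*k,2),"up",round(r*(np.sin(g)-np.sin(f))/.025,3),"fwd",round(r*(np.cos(f)-np.cos(g))/.025,3)); f=g
E
```

```text
t 25.55 p [0.5115 0.1174 0.1918] F [-0.7   0.94  5.55] g 0.413
tool x [ 0.001  0.    -1.   ] y [-0.044 -0.999 -0.   ] z [-0.999  0.044 -0.001]
1 lid 0.1 up 0.385 fwd 0.203
2 lid 0.16 up 0.372 fwd 0.226
3 lid 0.22 up 0.358 fwd 0.248
4 lid 0.28 up 0.343 fwd 0.269
5 lid 0.34 up 0.326 fwd 0.289
6 lid 0.4 up 0.308 fwd 0.308
7 lid 0.46 up 0.289 fwd 0.326
8 lid 0.52 up 0.269 fwd 0.343
9 lid 0.58 up 0.248 fwd 0.358
10 lid 0.64 up 0.226 fwd 0.372
11 lid 0.7 up 0.203 fwd 0.385
12 lid 0.76 up 0.18 fwd 0.397
13 lid 0.82 up 0.156 fwd 0.407
14 lid 0.88 up 0.131 fwd 0.415
15 lid 0.94 up 0.106 fwd 0.422
16 lid 1.0 up 0.08 fwd 0.428
17 lid 1.06 up 0.055 fwd 0.432
18 lid 1.12 up 0.029 fwd 0.435
19 lid 1.18 up 0.002 fwd 0.436
20 lid 1.24 up -0.024 fwd 0.435
21 lid 1.3 up -0.05 fwd 0.433
22 lid 1.36 up -0.076 fwd 0.429
23 lid 1.42 up -0.101 fwd 0.424
24 lid 1.48 up -0.126 fwd 0.417
25 lid 1.54 up -0.151 fwd 0.409
26 lid 1.6 up -0.175 fwd 0.399
27 lid 1.66 up -0.199 fwd 0.387
28 lid 1.72 up -0.222 fwd 0.375
29 lid 1.78 up -0.244 fwd 0.361
```

View pics/w8.png

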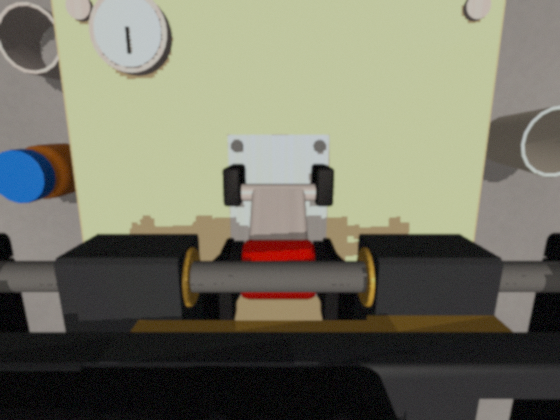

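Emit:
servo_tool --pt "-0.1 0 -0.05" --pt "-0.1 0 -0.05" --pt "-0.1 0 -0.05" --pt "-0.1 0 -0.05" --pt "0 0 0" --yaw '[0, 0, 0, 0, 0]'

```text
time: 26.1
position: [0.5157, 0.1171, 0.2008]
tool_rot: [-2.198, 0.047, 2.201]
ft_force: [0.3, 3.7, -8.1]
grip_width: 0.413
```

```bash
python3 - <<'E'
from h import *
st,M=pose()
im,d,P=cam("scene"); save(cv2.resize(im[120:260,220:420],None,fx=4,fy=4,interpolation=2),"s9.png")
E
```

```text
t 26.1 p [0.5157 0.1171 0.2008] F [ 0.3   3.66 -8.1 ] g 0.413
tool x [-0.001  0.    -1.   ] y [-0.044 -0.999 -0.   ] z [-0.999  0.044  0.001]
```

View pics/s9.png

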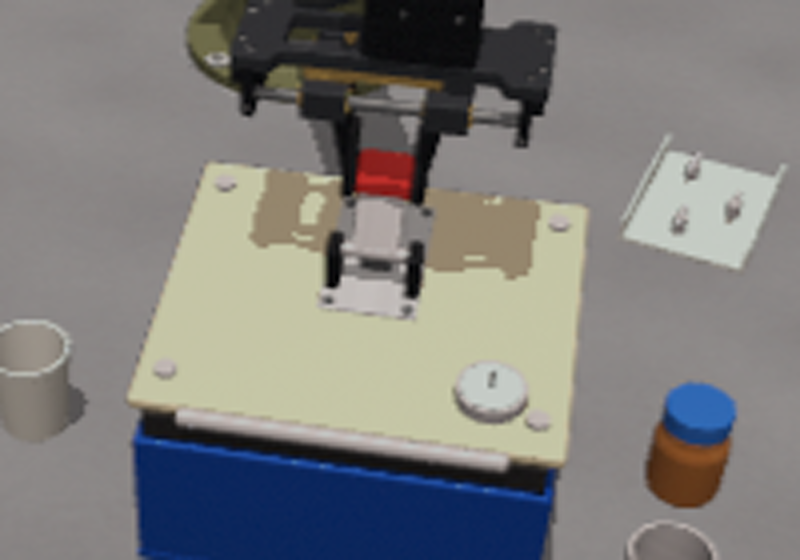

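The lid's front edge has moved up from y=185 to y=165 in the crop. The lid is coming free and I continue along the arc.

Emit:
servo_tool --pt "-0.19 0 -0.11" --pt "-0.19 0 -0.11" --pt "-0.18 0 -0.12" --pt "-0.18 0 -0.13" --pt "-0.17 0 -0.13" --yaw '[0, 0, 0, 0, 0]' --grip_force 25

```text
time: 26.65
position: [0.5306, 0.1165, 0.2243]
tool_rot: [-2.198, 0.048, 2.201]
ft_force: [-2.2, 5.2, -6.6]
grip_width: 0.413
```

Emit:
servo_tool --pt "-0.17 0 -0.14" --pt "-0.17 0 -0.14" --pt "-0.16 0 -0.15" --pt "-0.15 0 -0.15" --pt "-0.15 0 -0.16" --yaw '[0, 0, 0, 0, 0]'

```text
time: 27.15
position: [0.5485, 0.1157, 0.2443]
tool_rot: [-2.196, 0.048, 2.203]
ft_force: [-4.4, 3.8, -5.0]
grip_width: 0.412
```

```bash
python3 - <<'E'
from h import *
st,M=pose()
im,d,P=cam("scene"); save(cv2.resize(im[80:260,200:420],None,fx=3.6,fy=3.3,interpolation=2),"s10.png")
E
```

```text
t 27.15 p [0.5485 0.1157 0.2443] F [-4.36  3.85 -5.  ] g 0.412
tool x [-0.003 -0.    -1.   ] y [-0.043 -0.999  0.   ] z [-0.999  0.043  0.003]
```

View pics/s10.png

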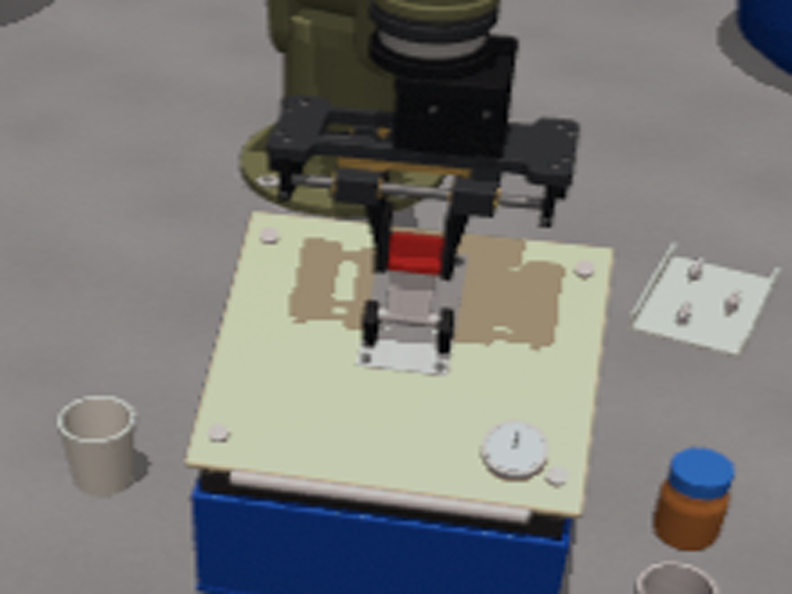

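Emit:
servo_tool --pt "-0.145 0 -0.16" --pt "-0.145 0 -0.165" --pt "-0.135 0 -0.17" --pt "-0.135 0 -0.17" --pt "-0.125 0 -0.18" --yaw '[0, 0, 0, 0, 0]'

```text
time: 27.7
position: [0.5694, 0.1148, 0.2617]
tool_rot: [-2.196, 0.048, 2.203]
ft_force: [-5.1, 4.1, -3.5]
grip_width: 0.412
```

Emit:
servo_tool --pt "-0.125 0 -0.18" --pt "-0.115 0 -0.185" --pt "-0.11 0 -0.185" --pt "-0.1 0 -0.19" --pt "-0.1 0 -0.195" --yaw '[0, 0, 0, 0, 0]'

```text
time: 28.2
position: [0.5928, 0.1138, 0.2759]
tool_rot: [-2.196, 0.048, 2.203]
ft_force: [-6.9, 4.6, -1.1]
grip_width: 0.412
```

Emit:
servo_tool --pt "-0.09 0 -0.2" --pt "-0.09 0 -0.2" --pt "-0.08 0 -0.2" --pt "-0.08 0 -0.205" --pt "-0.065 0 -0.205" --yaw '[0, 0, 0, 0, 0]'

```text
time: 28.7
position: [0.6183, 0.1127, 0.2866]
tool_rot: [-2.197, 0.048, 2.201]
ft_force: [-6.9, 3.1, 0.0]
grip_width: 0.407
```

```bash
python3 - <<'E'
from h import *
st,M=pose(); print(np.round(st["joint_positions"],2))
im,d,P=cam("scene"); save(cv2.resize(im[60:260,200:420],None,fx=3.6,fy=3,interpolation=2),"s11.png")
E
```

```text
t 28.7 p [0.6183 0.1127 0.2866] F [-6.86  3.14  0.04] g 0.407
tool x [-0.002 -0.    -1.   ] y [-0.044 -0.999  0.   ] z [-0.999  0.044  0.002]
[ 0.27  0.31 -0.64  1.39  0.19  1.5  -1.97]
```

View pics/s11.png

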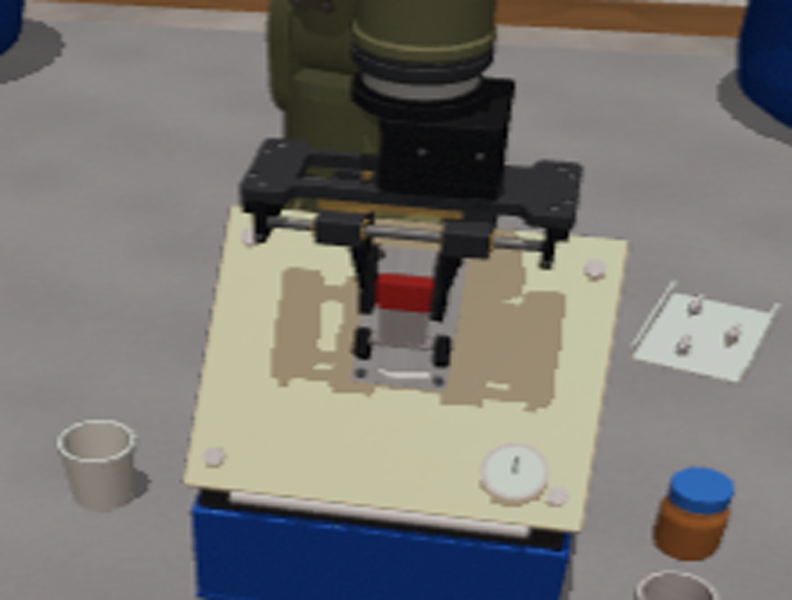

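Emit:
servo_tool --pt "-0.065 0 -0.21" --pt "-0.055 0 -0.21" --pt "-0.05 0 -0.21" --pt "-0.04 0 -0.215" --pt "-0.04 0 -0.215" --yaw '[0, 0, 0, 0, 0]'

```text
time: 29.25
position: [0.6452, 0.1115, 0.2934]
tool_rot: [-2.199, 0.048, 2.2]
ft_force: [-5.3, 3.2, 1.4]
grip_width: 0.408
```

Emit:
servo_tool --pt "-0.025 0 -0.215" --pt "-0.025 0 -0.215" --pt "-0.015 0 -0.22" --pt "-0.015 0 -0.22" --pt "0 0 -0.22" --yaw '[0, 0, 0, 0, 0]'

```text
time: 29.75
position: [0.6729, 0.1104, 0.2962]
tool_rot: [-2.2, 0.048, 2.197]
ft_force: [-4.5, 3.7, 3.8]
grip_width: 0.405
```

Emit:
servo_tool --pt "0 0 -0.22" --pt "0.015 0 -0.22" --pt "0.02 0 -0.215" --pt "0.025 0 -0.215" --pt "0.025 0 -0.215" --yaw '[0, 0, 0, 0, 0]'

```text
time: 30.25
position: [0.7007, 0.1091, 0.2948]
tool_rot: [-2.202, 0.048, 2.195]
ft_force: [-3.1, 5.3, 3.6]
grip_width: 0.407
```

```bash
python3 - <<'E'
from h import *
st,M=pose(); print(np.round(st["joint_positions"],2))
im,d,P=cam("scene"); save(cv2.resize(im[60:260,200:420],None,fx=3.6,fy=3,interpolation=2),"s12.png")
E
```

```text
t 30.25 p [0.7007 0.1091 0.2948] F [-3.06  5.34  3.57] g 0.407
tool x [ 0.003  0.001 -1.   ] y [-0.044 -0.999 -0.001] z [-0.999  0.044 -0.003]
[ 0.19  0.49 -0.6   1.15  0.27  1.58 -1.97]
```

View pics/s12.png

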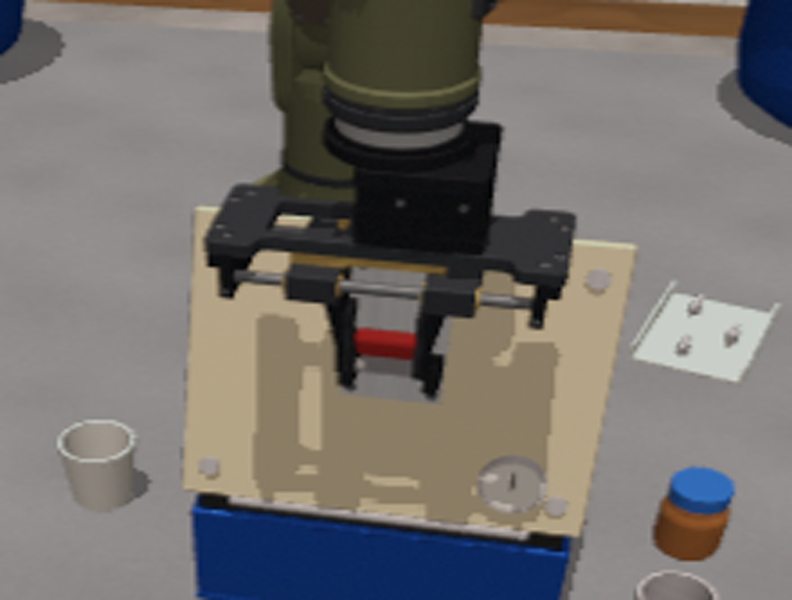

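Emit:
servo_tool --pt "0 0 0" --pt "0 0 0" --pt "0 0 0" --pt "0 0 0" --pt "0 0 0" --yaw '[0, 0, 0, 0, 0]' --fingers 0.75

```text
time: 30.8
position: [0.7001, 0.1079, 0.2909]
tool_rot: [-2.199, 0.05, 2.199]
ft_force: [-0.1, -0.2, -0.4]
grip_width: 0.724
```

```bash
python3 - <<'E'
from h import *
st,M=pose()
E
```

```text
t 30.8 p [0.7001 0.1079 0.2909] F [-0.05 -0.22 -0.42] g 0.724
tool x [-0.    -0.001 -1.   ] y [-0.045 -0.999  0.001] z [-0.999  0.045  0.   ]
```

Emit:
servo_tool --pt "-0.5 0 0" --pt "-0.8 0 0" --pt "-1 0 0" --pt "-1 0 0" --pt "-1 0 0" --yaw '[0, 0, 0, 0, 0]'

```text
time: 31.3
position: [0.6999, 0.1085, 0.4006]
tool_rot: [-2.2, 0.049, 2.198]
ft_force: [-0.2, 0.7, 0.2]
grip_width: 0.749
```

Emit:
servo_tool --pt "-1 0 0" --pt "-0.8 0 0" --pt "0 0 0" --pt "0 0 0" --pt "0 0 0" --yaw '[0, 0, 0, 0, 0]'

```text
time: 31.8
position: [0.6998, 0.1086, 0.4421]
tool_rot: [-2.197, 0.049, 2.202]
ft_force: [0.1, 0.3, 0.6]
grip_width: 0.75
```

```bash
python3 - <<'E'
from h import *
st,M=pose()
im,d,P=cam("scene"); save(im,"s13.png")
p=P-hinge; l=p@ey; X=p@ex; Z=p[...,2]
imi=im.astype(int)
m=(abs(l)<.13)&(abs(l)>.05)&(abs(X)<.15)&(Z>.03)&(Z<.24)
q=np.c_[X[m],Z[m]]; c=np.median(q,0)
A=np.c_[Z[m],np.ones(m.sum())]; s=np.linalg.lstsq(A,X[m],rcond=None)[0]; r=X[m]-A@s
k=abs(r)<.01; s=np.linalg.lstsq(A[k],X[m][k],rcond=None)[0]; print(m.sum(),k.sum(),"lid deg",90+np.degrees(np.arctan(s[0])),s)
im,d,P=cam("top"); save(im,"t13.png")
for lab in("jar","core_ring","beaker"):
    r=ctrl.search_frame("top",lab); print(lab,r[:1])
E
```

```text
t 31.8 p [0.6998 0.1086 0.4421] F [0.1  0.29 0.58] g 0.75
tool x [-0.002 -0.001 -1.   ] y [-0.044 -0.999  0.001] z [-0.999  0.044  0.002]
6265 6164 lid deg 71.36503639527814 [-0.33721666  0.01296496]
jar [{'extent': [136.7, 231.3, 160.3, 257.4], 'score': 0.85}]
core_ring [{'extent': [144.7, 187.2, 166.1, 208.3], 'score': 0.76}]
beaker [{'extent': [330.7, 226.7, 363.6, 251.6], 'score': 0.67}]
```

View pics/s13.png

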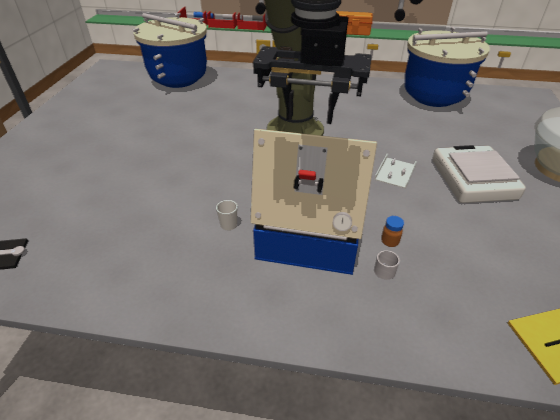

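Emit:
servo_tool --pt "-0.3 0 0" --pt "0 0 0" --pt "0 0 0" --pt "0 0 0" --pt "0 0 0" --yaw '[0, 0, 0, 0, 0]'

```text
time: 32.55
position: [0.7, 0.1088, 0.4509]
tool_rot: [-2.199, 0.048, 2.2]
ft_force: [-0.7, 0.6, 0.6]
grip_width: 0.754
```

```bash
python3 - <<'E'
from h import *
im,d,P=cam("scene")
p=P-hinge; l=p@ey; X=p@ex; Z=p[...,2]
m=(abs(l)<.13)&(abs(l)>.05)&(abs(X)<.15)&(Z>.03)&(Z<.24)
A=np.c_[Z[m],np.ones(m.sum())]; s=np.linalg.lstsq(A,X[m],rcond=None)[0]; k=abs(X[m]-A@s)<.01
s=np.linalg.lstsq(A[k],X[m][k],rcond=None)[0]; a=90+np.degrees(np.arctan(s[0])); print("lid deg",a)
st,M=pose()
if a>68: print(ctrl.close_job())
E
```

```text
lid deg 71.34731638741711
t 32.6 p [0.7    0.1087 0.4508] F [-0.15  0.27 -0.61] g 0.747
tool x [-0. -0. -1.] y [-0.044 -0.999  0.   ] z [-0.999  0.044  0.   ]
the job is handed in; nothing more can be done
None
```

The pressure chamber is open. The lid stands by itself at about 71°, the gripper is well clear of it, and the job was handed in at 32.6 s.

- **Paddle:** The first lift by pinching stopped short, at about 0.83 rad. I nudged it home with closed fingers, and it then measured 0.90 rad and stayed up.
- **Press:** I pressed the press spot down to its firm stop, about 6 mm down, with a peak of 18.9 N (the limit is about 23 N). When I let go, the lid sprang up about 0.03 rad, so the pawl was free.
- **Swing:** I swung the lid up by the raised paddle with about 9 N at most, then let go.
- **Last checks:** Two camera fits 0.8 s apart gave 71.4° and 71.3°, so the lid is holding still. The gripper path had suggested about 74°, a small disagreement. The jar, ring and beaker show no clear movement in the top picture; their detected outlines differ by a few pixels at most.

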